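# Sort full cartons from empty ones by tipping them

## Task

Four look-alike cartons lie in front of the bays of the low rack, and some of them are full. Find out which by raising the near end of each carton about a centimetre and feeling its weight, without lifting a carton clear of the rack; then slide each full carton gently along the plate into the bay in front of it, fully home against the back stop, and leave the empty ones lying flat where they are. Do not shove a carton hard against the back stop, and leave the other things on the desk alone.

Things in the scene. Friction and masses are not known exactly. Their poses are not given: they have to be found in the camera images.
- rack: Fixed low sorting rack: a 190 (x) x 450 (y) mm plate, top 5 mm above the desk, with four bays along its back, centre lines at y = -180, -80, +80, +180 mm. Origin: centre of the underside; x runs from the open front to the back stop, z up. 
- back_stop: Flat upright metal strip, 8 mm thick, 440 mm long, fixed along the back of the rack and closing all four bays. Origin: middle of the lower edge of its front face, which lies at rack x = 85 mm on the plate; its top is 35 mm above the desk. Axes as the rack's.
- bay_mouth (a point): Middle of the mouth of the bay at rack y = -180 mm, on the plate, at rack x = 45 mm; the four bays are alike. A bay is 55 mm wide, between 4 mm side walls (tops 27 mm above the desk) from here to the back stop; they flare outward between rack x = 27 and 45 mm. In front of that the plate is open. Axes as the rack's.
- carton_0: Closed rigid cardboard carton 100 (x) x 50 (y) x 36 (z) mm, one of 4 alike, on the plate before the bay at rack y = -180 mm, slightly askew. Origin: centre of underside; x along its length to the bay. Full 0.75-0.93 kg, empty 0.12 kg, balanced at the middle. Grip across the 50 mm width near the near (-x) end. Fully home its origin is at rack x = 35 mm.
- carton_1: Closed rigid cardboard carton 100 (x) x 50 (y) x 36 (z) mm, one of 4 alike, on the plate before the bay at rack y = -80 mm, slightly askew. Origin: centre of underside; x along its length to the bay. Full 0.75-0.93 kg, empty 0.12 kg, balanced at the middle. Grip across the 50 mm width near the near (-x) end. Fully home its origin is at rack x = 35 mm.
- carton_2: Closed rigid cardboard carton 100 (x) x 50 (y) x 36 (z) mm, one of 4 alike, on the plate before the bay at rack y = +80 mm, slightly askew. Origin: centre of underside; x along its length to the bay. Full 0.75-0.93 kg, empty 0.12 kg, balanced at the middle. Grip across the 50 mm width near the near (-x) end. Fully home its origin is at rack x = 35 mm.
- carton_3: Closed rigid cardboard carton 100 (x) x 50 (y) x 36 (z) mm, one of 4 alike, on the plate before the bay at rack y = +180 mm, slightly askew. Origin: centre of underside; x along its length to the bay. Full 0.75-0.93 kg, empty 0.12 kg, balanced at the middle. Grip across the 50 mm width near the near (-x) end. Fully home its origin is at rack x = 35 mm.
- amber_pot: Bystander, leave alone: small brown pot with a white cap, 40 mm across, 75 mm tall, left of the rack. Origin at the centre of its underside.
- marker_pen: Bystander, leave alone: marker pen with a blue cap, 135 mm long, lying on the rack's plate between the two middle bays. Origin at the centre of its underside.
- timer: Bystander, leave alone: small white bench timer, 62x62x19 mm, right of the rack. Origin at the centre of its underside.
- slide_box: Bystander, leave alone: flat green box, 92x101x31 mm, right of the rack. Origin at the centre of its underside.
- cup_c: Bystander, leave alone: small capped cup, 49 mm across, 60 mm tall, left of the rack. Origin at the centre of its underside.

How it is judged:
On the way:
1. the near end of some carton is raised while its far end stays down on the rack (tilt over 0.04 rad) (((angle between carton_0's own z axis and vertical above 0.04 rad and contact force between carton_0 and rack above 0.05 N) or (angle between carton_1's own z axis and vertical above 0.04 rad and contact force between carton_1 and rack above 0.05 N) or (angle between carton_2's own z axis and vertical above 0.04 rad and contact force between carton_2 and rack above 0.05 N) or (angle between carton_3's own z axis and vertical above 0.04 rad and contact force between carton_3 and rack above 0.05 N))), for 0.2 s.
At the end, for the whole second after the job is handed in: Every full carton (told by its weight on the rack, over 3.5 N) lies flat in its bay with its far end within 4 mm of the back stop; every empty one (under 3 N) lies flat on the rack within 30 mm of where it started; all at rest (linear speed of each of carton_0, carton_1, carton_2, carton_3 below 0.01 m/s and angle between each of carton_0, carton_1, carton_2, carton_3's own z axis and vertical below 0.04 rad and ((contact force between carton_0 and rack above 3.5 N and x of carton_0 in the frame of rack above 0.031 m and z of carton_0 in the frame of rack below 0.009 m) or (contact force between carton_0 and rack between 0.3 and 3 N and distance of carton_0 from where it was at the start of the episode below 0.03 m)) and ((contact force between carton_1 and rack above 3.5 N and x of carton_1 in the frame of rack above 0.031 m and z of carton_1 in the frame of rack below 0.009 m) or (contact force between carton_1 and rack between 0.3 and 3 N and distance of carton_1 from where it was at the start of the episode below 0.03 m)) and ((contact force between carton_2 and rack above 3.5 N and x of carton_2 in the frame of rack above 0.031 m and z of carton_2 in the frame of rack below 0.009 m) or (contact force between carton_2 and rack between 0.3 and 3 N and distance of carton_2 from where it was at the start of the episode below 0.03 m)) and ((contact force between carton_3 and rack above 3.5 N and x of carton_3 in the frame of rack above 0.031 m and z of carton_3 in the frame of rack below 0.009 m) or (contact force between carton_3 and rack between 0.3 and 3 N and distance of carton_3 from where it was at the start of the episode below 0.03 m))); the robot touches nothing.
It fails at once if a carton is lifted clear of the rack (touching it nowhere and more than 15 mm above the plate) ((z of carton_0 in the frame of rack above 0.02 m and contact force between carton_0 and rack below 0.02 N) or (z of carton_1 in the frame of rack above 0.02 m and contact force between carton_1 and rack below 0.02 N) or (z of carton_2 in the frame of rack above 0.02 m and contact force between carton_2 and rack below 0.02 N) or (z of carton_3 in the frame of rack above 0.02 m and contact force between carton_3 and rack below 0.02 N)).
It fails at once if a carton is tipped by more than 0.35 rad (angle between any of carton_0, carton_1, carton_2, carton_3's own z axis and vertical above 0.35 rad).
It fails at once if a carton is shoved against the back stop with more than 20 N (contact force between any of carton_0, carton_1, carton_2, carton_3 and back_stop above 20 N).
It fails at once if one of the other things is moved by more than 25 mm (distance of any of amber_pot, marker_pen, timer, slide_box, cup_c from where it was at the start of the episode above 0.025 m).
It also fails if it takes over 70 s, if anything falls off the work surface, if the arm or the gripper's body presses on something with over 40 N, if the wrist force passes 120 N, or if a joint passes its speed limit or range.

## Robot

A 6-joint arm with a two-finger parallel gripper is mounted at the origin on a cart in front of the work surface, level with it; the furniture and walls round the work are solid. World frame = base frame: x ahead of the robot, y to its left, z up, the work surface at z = 0. Lengths are in m, angles in rad, forces in N, time in s.
With the tool pointing down it reaches from about 0.25 to 0.8 m from the base axis. Payload 3.9 kg.
Tool frame: the origin (TCP) lies at the very end of the fingers, on their centre line; the grasp point (between the pads) lies 19 mm behind it (env.grasp_offset is the distance from the TCP to the grasp point, in m); z points along the fingers, y is the line along which they close (so a half turn about z gives the same grasp; the last joint's range is limited). The gripper opens to 85 mm and grips with 20 to 120 N. Pads are 22 mm wide; open, the fingers measure 114 mm over their backs; the gripper's body (76 mm by 85 mm) begins 54 mm behind the grasp point. The pads swing forward as they close: fully open they stand 13 mm farther back than shut.
Start: joints at [1.18, 0.26, -0.138, 1.173, 0, 1.571], TCP at [0.2, 0.485, 0.231] pointing down, gripper open.
Joint ranges: [-2.78, 2.78], [-0.83, 1.72], [-1.28, 1.37], [-1.9, 2.12], [-1.57, 1.48], [-3.14, 3.14]. Speed limits (rad/s): [2.57, 2.57, 3.14, 3.14, 3.14, 3.14].

## Interface

Orientations are given as a unit quaternion [x, y, z, w].
In Python, from plant import readout, eyes, hand_in, models, env gives the robot as it stands.
- The arm moves only by the tool step_arm, never from a script. Its argument "moves" is one flat list of numbers, 7 for each row, row after row: the shift along the tool's x, y, z scaled (see below), then the turn, a rotation vector about the tool's x, y, z scaled (see below), then the closure, from 0 (fully open) to 1 (shut). A call has 1 to 5 rows; each row shifts and turns the commanded pose from where the row before left it, along the tool's axes as they then stand; what a row does not reach is not made up. The controller multiplies each number of a shift by 0.025 m and each number of a turn by 0.15 rad. A row lasts 1/10 s, in which the tool goes at most 50 mm and 8.59 degrees, less where a joint would pass 70% of its speed; a pose out of reach is approached as far as the arm can. A call with a number of a shift or a turn outside -1 to 1 is refused whole. A call with a gripper value outside its range is refused whole. The fingers move at their own pace and stop on an object; the grip force is fixed at half the most. Time passes only in rows, so rows that do not move let the fingers close. It gives the time, the measured TCP pose, the force, the opening and the grip force at its end, in the units of the state.
- readout.sense(): the state, without advancing time (a new reading comes with each control period).
- eyes.grab_frame(name): name is "scene" or "top" or "wrist"; returns the picture (400x640x3 uint8, blue, green, red); there is no depth.
- eyes.get_calibration(name): a dict with "fx", "fy", "cx", "cy" (pixels), "pose" (4x4, takes a point from camera to world coordinates). Camera axes: x right, y up, looking along -z (the intrinsics and any distortion apply to the point x, -y, -z); pixel columns grow to the right and rows downward; lengths in m; the calibration is good to about 2 mm. A picture is of the moment at which its call begins: read the wrist's pose just before it. get_calibration takes no time and is no camera call; for the wrist camera it gives the pose at the moment of the call.
- hand_in(): hands the job in; it is judged then, once.
Trained networks look in the newest picture that a camera, given by its name, has taken for a name from the list of things; names that differ only in an ending like _2 or _b are one class to them, and where a whole thing is asked for, a point or a joint stands for the part that bears it (a point fixed in the world has none). Each returns a list of dicts, best first, with "p" (0 to 1); they miss things now and then, are a little off and sometimes report something else, mostly with a low value. They report only what shows in the picture. A call takes as long as a camera call.
- models.outline_of(camera, thing): "region" (400x640 bool, what is visible of it) and "extent" ([left, top, right, bottom] in pixels, round what is visible of it).
The state is a dict: "time": time; "joints": joint angles; "dq": joint speeds; "effort": joint torques, N m; "eef_pos": TCP position; "orientation": TCP orientation; "force": force on the tool from outside, world axes, zero at the start; "ft_torque": the same for the moment, N m; "opening": finger opening in m; "grip_force": force on a finger pad.
Only numpy, scipy, OpenCV 4.12 (cv2) and the standard library are available. Lean on these libraries where they do the work, as an engineer would, in place of code of your own. Each camera call takes 0.05 s, during which the arm holds its last target. There are 200 camera calls.

## Working session

There is one attempt and no reset: what is moved stays moved. The work goes in short steps, Python scripts to look and compute and a tool call to move; the robot and the scene stay as the last step left them, time stands still between calls to the robot, and variables do not carry over. Pictures are saved under pics/ and viewed, at most 10 in all, crops included, and the job is handed in when it is done.

Besides the shell and the picture viewer there is one more tool, called after "Call:" by a JSON object that holds its "api" and its "payload". step_arm: Moves the arm, as the interface text tells. Its arguments: {"type":"object","properties":{"moves":{"type":"array","items":{"type":"number"}}},"required":["moves"]}

```bash
mkdir -p pics; ls; cat > h.py <<'E'
import numpy as np, cv2
from plant import readout, eyes, hand_in, models, env
def ray(c,u,v):
    P=np.array(c["pose"]); d=np.array([(u-c["cx"])/c["fx"],-(v-c["cy"])/c["fy"],-1.]); return P[:3,3],P[:3,:3]@d
def onz(c,u,v,z):
    o,d=ray(c,u,v); return o+d*(z-o[2])/d[2]
def proj(c,p):
    P=np.array(c["pose"]); q=P[:3,:3].T@(np.array(p)-P[:3,3]); return c["cx"]-c["fx"]*q[0]/q[2], c["cy"]+c["fy"]*q[1]/q[2]
E
python3 - <<'E'
from h import *
s=readout.sense()
print({k:np.round(v,3) for k,v in s.items()})
for n in ["scene","top"]:
    f=eyes.grab_frame(n); cv2.imwrite(f"pics/{n}0.png",f); c=eyes.get_calibration(n); print(n,{k:np.round(v,3) for k,v in c.items()})
    for t in ["rack","carton_0","back_stop","marker_pen"]:
        for r in models.outline_of(n,t):
            if r["p"]>.2:
                ct=max(cv2.findContours(r["region"].astype(np.uint8),0,2)[0],key=cv2.contourArea)
                print(n,t,round(r["p"],2),r["extent"],[np.round(x,1) for x in cv2.minAreaRect(ct)])
E
```

```text
pics
{'time': np.float64(0.0), 'joints': array([ 1.18 ,  0.261, -0.139,  1.173,  0.   ,  1.571]), 'dq': array([-0.001,  0.002, -0.   , -0.002,  0.001, -0.001]), 'effort': array([ 1.0000e-03, -4.0568e+01,  2.5392e+01,  1.9000e-02,  0.0000e+00,
       -0.0000e+00]), 'eef_pos': array([0.2  , 0.485, 0.23 ]), 'orientation': array([ 0.194,  0.981, -0.001, -0.   ]), 'force': array([ 0.098, -0.785, -0.13 ]), 'ft_torque': array([ 0.031, -0.017,  0.003]), 'grip_force': np.float64(0.0), 'opening': np.float64(0.086)}
scene {'fx': np.float64(398.301), 'fy': np.float64(398.301), 'cx': np.float64(318.183), 'cy': np.float64(204.697), 'pose': array([[-0.58 ,  0.396, -0.712, -0.529],
       [-0.814, -0.297,  0.499,  0.779],
       [-0.014,  0.869,  0.495,  0.744],
       [ 0.   ,  0.   ,  0.   ,  1.   ]])}
scene rack 0.72 [236.6, 178.9, 370.2, 247.9] [array([301.1, 211.9]), array([ 39.2, 129.3]), np.float64(71.6)]
scene carton_0 0.93 [336.6, 188.8, 362.2, 209.0] [array([349.4, 197.9]), array([28.8, 16.1]), np.float64(33.7)]
scene carton_0 0.86 [308.7, 196.2, 336.9, 217.5] [array([326.7, 206.1]), array
[... 834 characters left out ...]
]), array([155.3,  67.3]), np.float64(2.8)]
top carton_0 0.95 [271.0, 187.9, 289.5, 225.3] [array([278.5, 205.2]), array([18.3, 36.2]), np.float64(4.4)]
top carton_0 0.9 [357.0, 188.2, 381.9, 224.4] [array([370.5, 208. ]), array([36., 19.]), np.float64(90.0)]
top carton_0 0.77 [326.1, 187.9, 347.5, 223.0] [array([333.6, 206. ]), array([36.4, 18.1]), np.float64(87.5)]
top carton_0 0.65 [233.9, 187.1, 255.1, 225.7] [array([243.9, 203.7]), array([19.6, 36.5]), np.float64(4.8)]
top back_stop 0.76 [232.6, 156.7, 379.5, 167.1] [array([308.5, 164.1]), array([149.2,   6.2]), np.float64(2.1)]
top marker_pen 0.56 [306.6, 174.6, 311.6, 222.6] [array([307. , 198.5]), array([45.,  6.]), np.float64(90.0)]
```

```bash
python3 - <<'E'
from h import *
f=cv2.imread("pics/top0.png"); cv2.imwrite("pics/topc.png",cv2.resize(f[140:270,200:400],None,fx=4,fy=4,interpolation=cv2.INTER_CUBIC))
f=cv2.imread("pics/scene0.png"); cv2.imwrite("pics/scenec.png",cv2.resize(f[140:270,200:400],None,fx=4,fy=4,interpolation=cv2.INTER_CUBIC))
c=eyes.get_calibration("top")
for n,u,v in [("c0",278.5,205.2),("c",370.5,208),("c",333.6,206),("c",243.9,203.7)]: print(n,onz(c,u,v,.036).round(4))
print("rack",onz(c,307.1,195,.01).round(4), "stop",onz(c,308.5,164.1,.035))
E
```

```text
c0 [0.4826 0.1929 0.036 ]
c [ 0.4773 -0.0671  0.036 ]
c [0.4819 0.0371 0.036 ]
c [0.4858 0.291  0.036 ]
rack [0.5168 0.1133 0.01  ] stop [0.60259946 0.10981529 0.035     ]
```

View pics/topc.png

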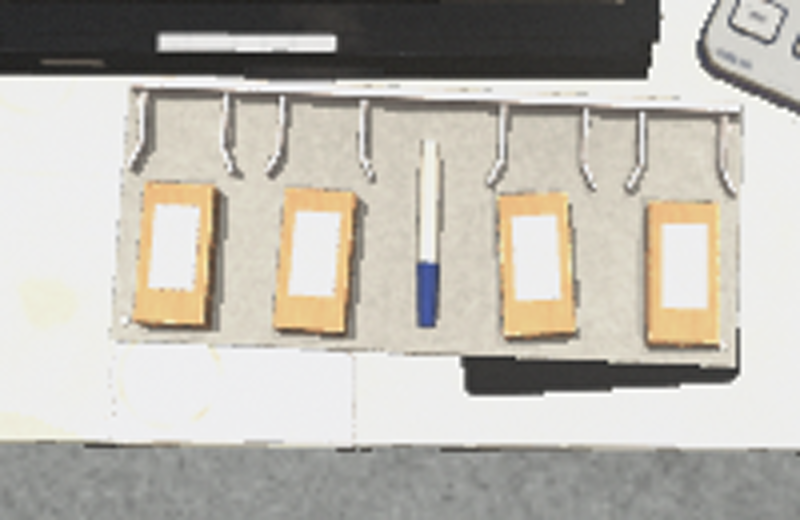

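View pics/scenec.png

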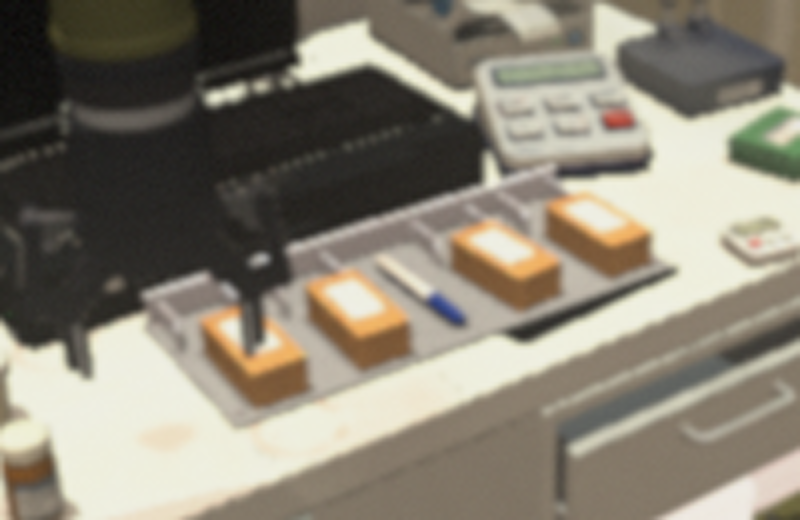

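```bash
cat >> h.py <<'E'
from scipy.spatial.transform import Rotation as Ro
def plan(p,yaw,n,pitch=0.,start=None):
    """rows to reach p; tool y at yaw from world y; pitch: tips tool about tool y (+ raises near end of carton)"""
    if start is None: s=readout.sense(); p0,R0=np.array(s["eef_pos"]),Ro.from_quat(s["orientation"])
    else: p0,R0=start
    R1=tgt(yaw,pitch); p=np.array(p,float)
    dr=(R0.inv()*R1).as_rotvec()
    for i in range(n):
        R=R0*Ro.from_rotvec(dr*i/n)
        print(np.round(np.r_[R.inv().apply((p-p0)/n)/.025,dr/n/.15],2).tolist())
    return p,R1
def tgt(yaw,pitch=0.):
    # tool x = -carton x, tool y = carton y, z down ; pitch about carton y
    return Ro.from_euler("z",yaw)*Ro.from_euler("y",pitch)*Ro.from_quat([0,1,0,0])
E
python3 - <<'E'
from h import *
s=readout.sense();c=eyes.get_calibration("wrist")
T=np.eye(4);T[:3,:3]=Ro.from_quat(s["orientation"]).as_matrix();T[:3,3]=s["eef_pos"]
print(c["fx"],(np.linalg.inv(T)@np.array(c["pose"])).round(3))
c=eyes.get_calibration("top")
for n,u,v,z in [("BL",132,90,.035),("BR",741,109,.035),("FL",116,341,.0),("FR",733,364,.0)]: print(n,onz(c,200+u/4,140+v/4,z).round(4))
plan([.38,.17,.30],0,10)
E
```

```text
281.4635950461246 [[ 0.001  0.953  0.303  0.077]
 [ 1.    -0.001  0.001 -0.001]
 [ 0.001  0.303 -0.953 -0.142]
 [ 0.     0.     0.     1.   ]]
BL [0.6051 0.3268 0.035 ]
BR [ 0.5956 -0.1101  0.035 ]
FL [0.4277 0.3377 0.    ]
FR [ 0.4157 -0.1071  0.    ]
[-1.15, -0.89, -0.27, -0.0, -0.0, -0.26]
[-1.11, -0.94, -0.27, -0.0, -0.0, -0.26]
[-1.07, -0.98, -0.27, -0.0, -0.0, -0.26]
[-1.03, -1.02, -0.27, -0.0, -0.0, -0.26]
[-0.99, -1.06, -0.27, -0.0, -0.0, -0.26]
[-0.95, -1.1, -0.27, -0.0, -0.0, -0.26]
[-0.91, -1.13, -0.27, -0.0, -0.0, -0.26]
[-0.86, -1.17, -0.27, -0.0, -0.0, -0.26]
[-0.82, -1.2, -0.27, -0.0, -0.0, -0.26]
[-0.77, -1.23, -0.27, -0.0, -0.0, -0.26]
```

```bash
python3 - <<'E'
from h import *
plan([.43,.17,.22],-.02,15)
E
```

```text
[-0.89, -0.54, 0.03, -0.0, -0.0, -0.16]
[-0.87, -0.57, 0.03, -0.0, -0.0, -0.16]
[-0.86, -0.59, 0.03, -0.0, -0.0, -0.16]
[-0.84, -0.61, 0.03, -0.0, -0.0, -0.16]
[-0.83, -0.63, 0.03, -0.0, -0.0, -0.16]
[-0.81, -0.65, 0.03, -0.0, -0.0, -0.16]
[-0.8, -0.67, 0.03, -0.0, -0.0, -0.16]
[-0.78, -0.69, 0.03, -0.0, -0.0, -0.16]
[-0.76, -0.71, 0.03, -0.0, -0.0, -0.16]
[-0.75, -0.73, 0.03, -0.0, -0.0, -0.16]
[-0.73, -0.74, 0.03, -0.0, -0.0, -0.16]
[-0.71, -0.76, 0.03, -0.0, -0.0, -0.16]
[-0.69, -0.78, 0.03, -0.0, -0.0, -0.16]
[-0.67, -0.8, 0.03, -0.0, -0.0, -0.16]
[-0.65, -0.81, 0.03, -0.0, -0.0, -0.16]
```

Call:
{"api": "step_arm", "payload": {"moves": [-0.89,-0.54,0,0,0,-0.16,0,-0.87,-0.57,0,0,0,-0.16,0,-0.86,-0.59,0,0,0,-0.16,0,-0.84,-0.61,0,0,0,-0.16,0,-0.83,-0.63,0,0,0,-0.16,0]}}

```text
time: 1.0
eef_pos: [0.2768, 0.3793, 0.2314]
orientation: [0.134, 0.991, 0.0, 0.0]
force: [-0.2, 0.1, 0.1]
opening: 0.0852
grip_force: 0.0
```

Call:
{"api": "step_arm", "payload": {"moves": [-0.81,-0.65,0,0,0,-0.16,0,-0.8,-0.67,0,0,0,-0.16,0,-0.78,-0.69,0,0,0,-0.16,0,-0.76,-0.71,0,0,0,-0.16,0,-0.75,-0.73,0,0,0,-0.16,0]}}

```text
time: 1.5
eef_pos: [0.353, 0.2735, 0.2315]
orientation: [0.075, 0.997, 0.0, 0.0]
force: [-0.0, -0.1, 0.3]
opening: 0.0851
grip_force: 0.0
```

Call:
{"api": "step_arm", "payload": {"moves": [-0.73,-0.74,0,0,0,-0.16,0,-0.71,-0.76,0,0,0,-0.16,0,-0.69,-0.78,0,0,0,-0.16,0,-0.67,-0.8,0,0,0,-0.16,0,0,0,0,0,0,0,0]}}

```text
time: 2.0
eef_pos: [0.4146, 0.188, 0.2314]
orientation: [0.029, 1.0, -0.0, 0.001]
force: [0.5, -0.3, -0.5]
opening: 0.0855
grip_force: 0.0
```

```bash
cat >> h.py <<'E'
def look(tag,z=.041):
    c=eyes.get_calibration("wrist"); f=eyes.grab_frame("wrist"); cv2.imwrite(f"pics/{tag}.png",f)
    m=np.zeros((400,640),np.uint8)
    for r in models.outline_of("wrist","carton_0"):
        if r["p"]<.3: continue
        ct=max(cv2.findContours(r["region"].astype(np.uint8),0,2)[0],key=cv2.contourArea)
        cv2.drawContours(f,[ct],-1,(0,0,255),1)
        print(round(r["p"],2),np.round(r["extent"]))
    cv2.imwrite(f"pics/{tag}o.png",f); np.save(f"{tag}.npy",np.array([c["fx"],c["fy"],c["cx"],c["cy"],*np.ravel(c["pose"])]))
    return c
E
python3 -c "
from h import *
look('w1')"
```

```text
0.9 [178. 188. 239. 269.]
0.89 [308. 184. 347. 261.]
0.63 [ 94. 188. 157. 273.]
0.62 [377. 180. 421. 260.]
```

View pics/w1o.png

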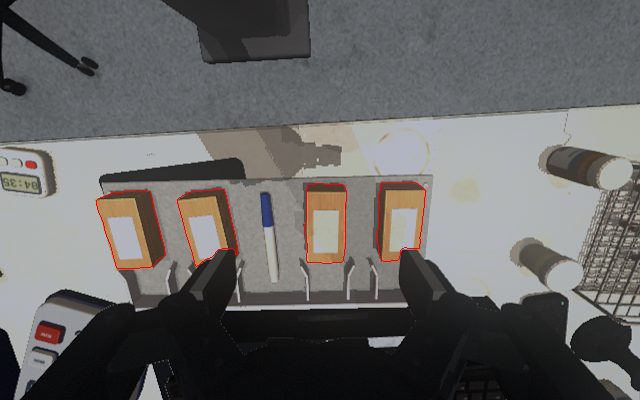

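Call:
{"api": "step_arm", "payload": {"moves": [0.3,-1,0,0,0,-0.06,0,0.3,-1,0,0,0,-0.06,0,0.3,-1,0,0,0,-0.06,0,0.3,-1,0,0,0,-0.06,0,0.3,-0.7,0,0,0,0,0]}}

```text
time: 2.6
eef_pos: [0.3702, 0.0735, 0.2313]
orientation: [0.009, 1.0, 0.0, -0.0]
force: [0.9, 0.0, 0.0]
opening: 0.0856
grip_force: 0.0
```

Call:
{"api": "step_arm", "payload": {"moves": [0,0,0,0,0,0,0]}}

```text
time: 2.7
eef_pos: [0.3695, 0.0732, 0.2313]
orientation: [0.01, 1.0, -0.0, -0.0]
force: [0.3, 1.0, -0.2]
opening: 0.0853
grip_force: 0.0
```

```bash
python3 -c "
from h import *
look('w2')"
```

```text
0.97 [191. 214. 237. 292.]
0.9 [448. 213. 510. 290.]
0.75 [385. 217. 435. 287.]
```

View pics/w2o.png

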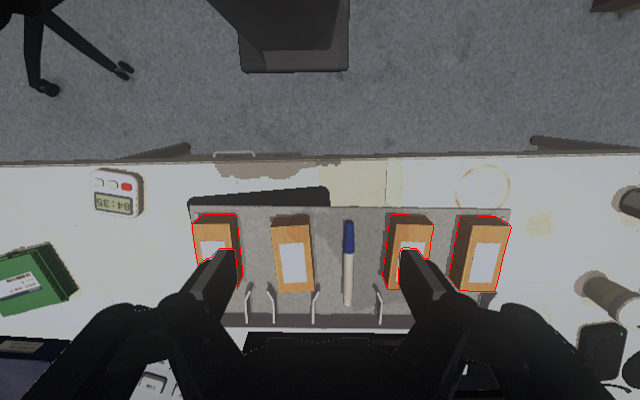

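```bash
cat > fit.py <<'E'
from h import *
from scipy.optimize import minimize
def cal(t):
    a=np.load(t+".npy"); return dict(fx=a[0],fy=a[1],cx=a[2],cy=a[3],pose=a[4:].reshape(4,4))
ct=eyes.get_calibration("top"); w1,w2=cal("w1"),cal("w2")
def filled(t):
    f=cv2.imread(f"pics/{t}o.png").astype(int); m=((f[...,2]>250)&(f[...,0]<5)&(f[...,1]<5)).astype(np.uint8)
    return [cv2.drawContours(np.zeros((400,640),np.uint8),[cv2.convexHull(k)],-1,1,-1) for k in cv2.findContours(m,0,2)[0] if cv2.contourArea(k)>500]
def near(p,c,t):  return max(((m,m[int(np.clip(v,0,399)),int(np.clip(u,0,639))]) for m in t for u,v in [proj(c,p)]),key=lambda x:x[1])[0]
T=[cv2.drawContours(np.zeros((400,640),np.uint8),[cv2.convexHull(np.argwhere(r["region"])[:,::-1].astype(np.int32))],-1,1,-1) for r in models.outline_of("top","carton_0") if r["p"]>.3]
W1,W2=filled("w1"),filled("w2"); print(len(T),len(W1),len(W2))
B=np.array([[x,y,z] for x in(-.05,.05) for y in(-.025,.025) for z in(0,.036)])
S=8
def hull(c,q):
    P=Ro.from_euler("z",q[2]).apply(B)+[q[0],q[1],q[3]]
    uv=np.array([proj(c,p) for p in P]); h=cv2.convexHull((uv*16).astype(np.int32).reshape(-1,1,2)).astype(np.int32)
    im=np.zeros((1600,2560),np.uint8); cv2.fillConvexPoly(im,((h+8)*4),1,shift=4); return im
def iou(q,L):
    s=0
    for c,m in L:
        h=hull(c,q); s-=(h&m).sum()/(h|m).sum()
    return s
if __name__=="__main__":
  for n,x,y,w,W in [(0,.477,-.067,w1,W1),(1,.482,.037,w1,W1),(2,.4826,.193,w1,W1),(3,.486,.291,w2,W2)]:
    L=[(c,np.kron(near([x,y,.03],c,t),np.ones((4,4),np.uint8))) for c,t in((ct,T),(w,W))]
    r=minimize(iou,[x,y,-.05,.005],args=(L,),method="Nelder-Mead",options=dict(initial_simplex=np.array([x,y,-.05,.005])+np.vstack([np.zeros(4),np.diag([.008,.008,.08,.006])]),maxiter=90,xatol=1e-4,fatol=1e-4))
    print(n,r.x.round(4),-r.fun/2)
  for n,a in dict(R=[(w1,101,177),(w2,190,206),(ct,383.4,231)],L=[(w1,432,176),(w2,511,208),(ct,229,225.2)]).items():
    A=b=0
    for c,u,v in a:
        o,d=ray(c,u,v); d=d/np.linalg.norm(d); M=np.eye(3)-np.outer(d,d); A=A+M; b=b+M@o
        print(onz(c,u,v,.005).round(4))
    print(n,np.linalg.solve(A,b).round(4))
E
python3 fit.py
```

```text
4 4 3
0 [ 4.781e-01 -6.660e-02 -4.000e-04  5.800e-03] 0.9618769619417078
1 [0.4828 0.0374 0.0689 0.0056] 0.9232002745903489
2 [ 0.4839  0.1933 -0.049   0.0067] 0.9476435133589989
3 [ 0.4886  0.2937 -0.0497  0.0015] 0.9569272591934039
[ 0.408  -0.1042  0.005 ]
[ 0.4169 -0.1058  0.005 ]
[ 0.4153 -0.1068  0.005 ]
R [ 0.4136 -0.1063  0.0038]
[0.4322 0.339  0.005 ]
[0.4284 0.3389 0.005 ]
[0.4273 0.3368 0.005 ]
L [0.4281 0.336  0.0102]
```

Call:
{"api": "step_arm", "payload": {"moves": [-0.4,-0.8,0.7,0,0,-0.02,0,-0.4,-0.8,0.7,0,0,-0.02,0,-0.4,-0.8,0.7,0,0,-0.02,0,-0.4,-0.8,0.7,0,0,-0.02,0,-0.4,-0.8,0.7,0,0,-0.02,0]}}

```text
time: 3.35
eef_pos: [0.4212, -0.0265, 0.1431]
orientation: [0.001, 1.0, 0.0, 0.0]
force: [1.0, 0.8, 1.5]
opening: 0.085
grip_force: 0.0
```

Call:
{"api": "step_arm", "payload": {"moves": [-0.4,-0.8,0.7,0,0,-0.02,0,-0.4,-0.8,0.7,0,0,-0.02,0,0,0,0,0,0,0,0]}}

```text
time: 3.65
eef_pos: [0.4407, -0.0674, 0.1068]
orientation: [-0.001, 1.0, 0.0, -0.001]
force: [-0.2, 0.6, -0.5]
opening: 0.0854
grip_force: 0.0
```

```bash
python3 - <<'E'
from h import *
c=eyes.get_calibration("top")
for a,b in [(641,722),(503,584),(283,364),(143,226)]:
    l,r=[onz(c,200+k/4,170,.02)[:2] for k in (a,b)]; print(l.round(4),r.round(4),((l+r)/2).round(4))
look('w3')
E
```

```text
[ 0.59   -0.0398] [ 0.5906 -0.0984] [ 0.5903 -0.0691]
[0.589 0.06 ] [0.5896 0.0014] [0.5893 0.0307]
[0.5874 0.2193] [0.588  0.1607] [0.5877 0.19  ]
[0.5864 0.3208] [0.587  0.2606] [0.5867 0.2907]
0.7 [550. 194. 638. 311.]
0.67 [287. 186. 349. 308.]
0.59 [402. 189. 479. 296.]
```

View pics/w3o.png

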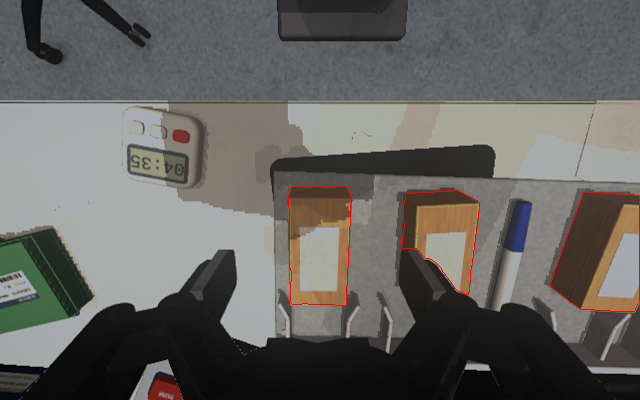

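Call:
{"api": "step_arm", "payload": {"moves": [0,0,0.8,0,0,0,0,0,0,0.8,0,0,0,0,0,0,0.8,0,0,0,0,0,0,0.8,0,0,0,0,0,0,0.5,0,0,0,0]}}

```text
time: 4.25
eef_pos: [0.4397, -0.0654, 0.016]
orientation: [-0.002, 1.0, 0.0, -0.0]
force: [-0.8, -0.4, 0.4]
opening: 0.085
grip_force: 0.0
```

Call:
{"api": "step_arm", "payload": {"moves": [0,0,0,0,0,0,0,0,0,0,0,0,0,0.6,0,0,0,0,0,0,0.6,0,0,0,0,0,0,0.6,0,0,0,0,0,0,0.6]}}

```text
time: 4.75
eef_pos: [0.441, -0.0665, 0.0177]
orientation: [-0.001, 1.0, 0.0, 0.001]
force: [-1.8, 2.1, 4.6]
opening: 0.049
grip_force: 62.7
```

Call:
{"api": "step_arm", "payload": {"moves": [0,0,0,0,0,0,0.6,0,0,-0.1,0,0.18,0,0.6,0,0,-0.1,0,0.18,0,0.6,0,0,-0.1,0,0.18,0,0.6,0,0,0,0,0,0,0.6]}}

```text
time: 5.25
eef_pos: [0.4418, -0.0668, 0.0244]
orientation: [-0.001, 0.999, 0.0, -0.039]
force: [0.8, 2.3, -2.5]
opening: 0.0488
grip_force: 63.4
```

Call:
{"api": "step_arm", "payload": {"moves": [0,0,0,0,0,0,0.6,0,0,0,0,0,0,0.6]}}

```text
time: 5.45
eef_pos: [0.4417, -0.0668, 0.0242]
orientation: [-0.001, 0.999, 0.0, -0.039]
force: [3.6, 1.5, -2.8]
opening: 0.0487
grip_force: 63.4
```

Call:
{"api": "step_arm", "payload": {"moves": [0,0,0,0,0,0,0.6]}}

```text
time: 5.55
eef_pos: [0.4414, -0.0669, 0.0242]
orientation: [-0.001, 0.999, 0.0, -0.039]
force: [3.2, 2.1, -3.5]
opening: 0.0486
grip_force: 63.4
```

Call:
{"api": "step_arm", "payload": {"moves": [0,0,0.1,0,-0.18,0,0.6,0,0,0.1,0,-0.18,0,0.6,0,0,0.09,0,-0.17,0,0.6,-0.1,0,0,0,0,0.05,0.6,-0.2,0,0,0,0,0.05,0.6]}}

```text
time: 6.05
eef_pos: [0.4406, -0.0666, 0.0176]
orientation: [0.006, 1.0, -0.0, -0.006]
force: [-19.8, 1.6, 37.2]
opening: 0.049
grip_force: 68.1
```

Call:
{"api": "step_arm", "payload": {"moves": [-0.3,0,0,0,0,0.05,0.6,-0.3,0,0,0,0,0,0.6,-0.3,0,0,0,0,0,0.6,-0.3,0,0,0,0,0,0.6,-0.3,0,0,0,0,0,0.6]}}

```text
time: 6.55
eef_pos: [0.4588, -0.0663, 0.0157]
orientation: [0.011, 1.0, 0.0, -0.022]
force: [-41.8, 0.8, 51.9]
opening: 0.0487
grip_force: 74.3
```

Call:
{"api": "step_arm", "payload": {"moves": [0,0,-0.06,0,0,0,0.6,0,0,0,0,0,0,0.6]}}

```text
time: 6.75
eef_pos: [0.4813, -0.0676, 0.0172]
orientation: [0.01, 1.0, 0.0, -0.003]
force: [0.7, 0.5, -8.6]
opening: 0.0489
grip_force: 67.0
```

```bash
python3 - <<'E'
from h import *
s=readout.sense(); print({k:np.round(v,3) for k,v in s.items()})
E
```

```text
{'time': np.float64(6.75), 'joints': array([-0.139,  0.397, -0.568,  0.612, -0.001, -0.118]), 'dq': array([ 0.004,  0.021,  0.036, -0.035,  0.006, -0.001]), 'effort': array([-4.5700e-01, -4.5648e+01,  1.9203e+01,  5.6600e-01, -2.2000e-01,
        4.0000e-02]), 'eef_pos': array([ 0.481, -0.068,  0.017]), 'orientation': array([ 0.01 ,  1.   ,  0.   , -0.003]), 'force': array([ 0.658,  0.472, -8.613]), 'ft_torque': array([0.131, 0.205, 0.081]), 'grip_force': np.float64(67.025), 'opening': np.float64(0.049)}
```

Call:
{"api": "step_arm", "payload": {"moves": [-0.2,0,0.004,0,0,0,0.6,-0.2,0,0,0,0,0,0.6,-0.2,0,0,0,0,0,0.6,0,0,0,0,0,0,0.6]}}

```text
time: 7.15
eef_pos: [0.5013, -0.068, 0.0176]
orientation: [0.01, 1.0, -0.0, -0.0]
force: [0.9, 0.5, -9.4]
opening: 0.0488
grip_force: 66.9
```

Call:
{"api": "step_arm", "payload": {"moves": [-0.06,0,0.012,0,0,0,0.6,-0.06,0,0,0,0,0,0.6,-0.06,0,0,0,0,0,0.6,-0.04,0,0,0,0,0,0.6]}}

```text
time: 7.55
eef_pos: [0.5052, -0.0681, 0.0176]
orientation: [0.01, 1.0, -0.0, -0.001]
force: [-1.0, 0.6, -8.9]
opening: 0.0492
grip_force: 66.9
```

Call:
{"api": "step_arm", "payload": {"moves": [-0.03,0,0,0,0,0,0.6,0,0,0,0,0,0,0.6]}}

```text
time: 7.75
eef_pos: [0.5061, -0.0681, 0.0176]
orientation: [0.01, 1.0, -0.0, -0.001]
force: [0.8, -0.3, -8.3]
opening: 0.0489
grip_force: 66.9
```

Call:
{"api": "step_arm", "payload": {"moves": [-0.04,0,0.02,0,0,0,0.6,-0.04,0,0,0,0,0,0.6,0,0,0,0,0,0,0.6]}}

```text
time: 8.05
eef_pos: [0.5082, -0.0681, 0.0171]
orientation: [0.01, 1.0, -0.0, -0.001]
force: [-0.2, 0.9, -8.9]
opening: 0.0491
grip_force: 66.9
```

Call:
{"api": "step_arm", "payload": {"moves": [-0.03,0,0.02,0,0,0,0.6,-0.03,0,0,0,0,0,0.6,0,0,0,0,0,0,0.6]}}

```text
time: 8.35
eef_pos: [0.5096, -0.0681, 0.0165]
orientation: [0.01, 1.0, -0.0, -0.001]
force: [-0.7, 0.3, -8.8]
opening: 0.0489
grip_force: 66.9
```

Call:
{"api": "step_arm", "payload": {"moves": [-0.03,0,0,0,0,0,0.6,0,0,0,0,0,0,0.6]}}

```text
time: 8.55
eef_pos: [0.5097, -0.0681, 0.0165]
orientation: [0.01, 1.0, -0.0, -0.001]
force: [-2.0, -0.5, -8.8]
opening: 0.0487
grip_force: 67.1
```

Call:
{"api": "step_arm", "payload": {"moves": [-0.02,0,0.02,0,0,0,0.6,0,0,0,0,0,0,0.6,0,0,0,0,0,0,0.6]}}

```text
time: 8.85
eef_pos: [0.5098, -0.0681, 0.0161]
orientation: [0.01, 1.0, -0.0, -0.001]
force: [-3.6, 0.1, -2.9]
opening: 0.0488
grip_force: 67.6
```

Call:
{"api": "step_arm", "payload": {"moves": [0,0,0.02,0,0,0,0.6,0,0,0,0,0,0,0.6]}}

```text
time: 9.05
eef_pos: [0.5098, -0.0681, 0.016]
orientation: [0.01, 1.0, -0.0, -0.001]
force: [-5.9, -0.7, 0.8]
opening: 0.0487
grip_force: 68.4
```

Call:
{"api": "step_arm", "payload": {"moves": [0,0,0,0,0,0,0,0,0,0,0,0,0,0,0,0,0,0,0,0,0,0,0,-0.8,0,0,0,0,0,0,-0.9,0,0,0,0]}}

```text
time: 9.55
eef_pos: [0.511, -0.0682, 0.0583]
orientation: [0.01, 1.0, 0.0, -0.001]
force: [0.4, -0.0, 0.8]
opening: 0.0853
grip_force: 0.0
```

Call:
{"api": "step_arm", "payload": {"moves": [0,0,-0.9,0,0,0,0,0.52,0.82,0,0,0,-0.15,0,0.52,0.82,0,0,0,-0.15,0,0.52,0.82,0,0,0,-0.15,0,0.52,0.82,0,0,0,-0.1,0]}}

```text
time: 10.05
eef_pos: [0.4587, 0.0139, 0.0814]
orientation: [-0.031, 1.0, 0.0, 0.001]
force: [0.1, 0.7, 0.3]
opening: 0.0854
grip_force: 0.0
```

Call:
{"api": "step_arm", "payload": {"moves": [0.5,0.82,0,0,0,0,0,0,0,0,0,0,0,0,0,0,0,0,0,0,0]}}

```text
time: 10.35
eef_pos: [0.445, 0.033, 0.0812]
orientation: [-0.032, 0.999, -0.0, 0.0]
force: [0.4, -0.4, -0.1]
opening: 0.0854
grip_force: 0.0
```

```bash
python3 - <<'E'
from h import *
look('w4')
plan([.4445,.035,.018],.06,5)
E
```

```text
0.85 [288. 194. 359. 328.]
0.73 [461. 206. 586. 315.]
0.58 [146. 254. 227. 382.]
0.56 [562. 220. 638. 348.]
[0.01, 0.02, 0.5, -0.0, 0.0, 0.0]
[0.01, 0.02, 0.5, -0.0, 0.0, 0.0]
[0.01, 0.02, 0.5, -0.0, 0.0, 0.0]
[0.01, 0.02, 0.5, -0.0, 0.0, 0.0]
[0.01, 0.02, 0.5, -0.0, 0.0, 0.0]
```

View pics/w4o.png

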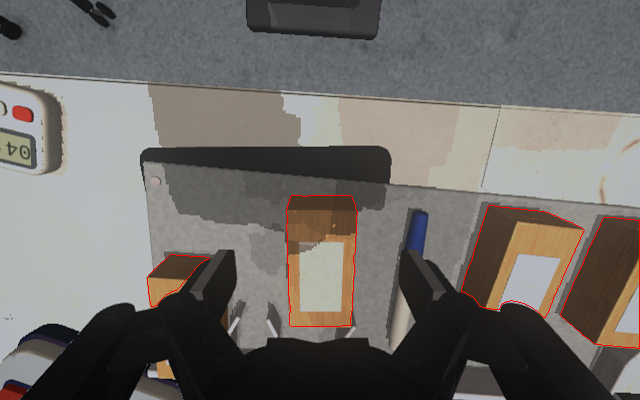

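Call:
{"api": "step_arm", "payload": {"moves": [0,0,0,0,0,0,0.2,0,0.04,0.6,0,0,0,0.2,0,0.04,0.7,0,0,0,0.2,0,0,0.7,0,0,0,0.2,0,0,0.5,0,0,0,0.2]}}

```text
time: 10.95
eef_pos: [0.444, 0.0342, 0.0172]
orientation: [-0.031, 1.0, -0.0, -0.001]
force: [0.6, 0.3, -0.3]
opening: 0.0683
grip_force: 0.0
```

Call:
{"api": "step_arm", "payload": {"moves": [0,0,0,0,0,0,0.2,0,0,0,0,0,0,0.6,0,0,0,0,0,0,0.6,0,0,0,0,0,0,0.6,0,0,0,0,0,0,0.6]}}

```text
time: 11.45
eef_pos: [0.4445, 0.0347, 0.0189]
orientation: [-0.031, 1.0, -0.0, 0.0]
force: [-0.8, -0.1, 3.0]
opening: 0.0489
grip_force: 63.0
```

Call:
{"api": "step_arm", "payload": {"moves": [0,0,0,0,0,0,0.6]}}

```text
time: 11.55
eef_pos: [0.4445, 0.0347, 0.0189]
orientation: [-0.031, 1.0, -0.0, 0.0]
force: [-0.5, -1.4, 5.3]
opening: 0.049
grip_force: 63.3
```

Call:
{"api": "step_arm", "payload": {"moves": [0,0,-0.1,0,0.18,0,0.6,0,0,-0.1,0,0.18,0,0.6,0,0,-0.1,0,0.18,0,0.6,0,0,0,0,0,0,0.6,0,0,0,0,0,0,0.6]}}

```text
time: 12.05
eef_pos: [0.4446, 0.0349, 0.0256]
orientation: [-0.031, 0.999, -0.001, -0.04]
force: [0.8, 0.4, 0.9]
opening: 0.049
grip_force: 62.7
```

Call:
{"api": "step_arm", "payload": {"moves": [0,0,0,0,0,0,0.6]}}

```text
time: 12.15
eef_pos: [0.4442, 0.0349, 0.0257]
orientation: [-0.031, 0.999, -0.001, -0.041]
force: [0.9, 0.6, 1.9]
opening: 0.0489
grip_force: 62.7
```

Call:
{"api": "step_arm", "payload": {"moves": [0,0,0,0,0,0,0.6]}}

```text
time: 12.25
eef_pos: [0.444, 0.0348, 0.0257]
orientation: [-0.031, 0.999, -0.001, -0.041]
force: [0.6, 0.2, 0.9]
opening: 0.0487
grip_force: 62.7
```

Call:
{"api": "step_arm", "payload": {"moves": [0,0,-0.06,0,0,0,0.6,0,0,0,0,0,0,0.6,0,0,0,0,0,0,0.6]}}

```text
time: 12.55
eef_pos: [0.4432, 0.0347, 0.0269]
orientation: [-0.031, 0.999, -0.001, -0.042]
force: [-0.0, 0.7, -1.2]
opening: 0.0489
grip_force: 62.6
```

Call:
{"api": "step_arm", "payload": {"moves": [0,0,0,0,0,0,0.6]}}

```text
time: 12.65
eef_pos: [0.4435, 0.0348, 0.027]
orientation: [-0.031, 0.999, -0.001, -0.042]
force: [-0.9, 0.3, -0.9]
opening: 0.0492
grip_force: 62.6
```

Call:
{"api": "step_arm", "payload": {"moves": [0,0,-0.04,0,0,0,0.6,0,0,0,0,0,0,0.6,0,0,0,0,0,0,0.6]}}

```text
time: 12.95
eef_pos: [0.4441, 0.0348, 0.0282]
orientation: [-0.031, 0.999, -0.001, -0.041]
force: [-0.2, -0.2, -1.5]
opening: 0.0488
grip_force: 62.6
```

```bash
python3 - <<'E'
from h import *
s=readout.sense(); print({k:np.round(s[k],3) for k in("force","ft_torque","effort")})
E
```

```text
{'force': array([-0.197, -0.201, -1.484]), 'ft_torque': array([ 0.02 , -0.048, -0.02 ]), 'effort': array([-1.0000e-03, -3.9787e+01,  1.7972e+01,  7.4200e-01,  5.0000e-03,
        0.0000e+00])}
```

Call:
{"api": "step_arm", "payload": {"moves": [0,0,0.12,0,-0.18,0,0.6,0,0,0.12,0,-0.18,0,0.6,0,0,0.11,0,-0.18,0,0.6,0,0,0,0,0,0,0.6]}}

```text
time: 13.35
eef_pos: [0.4423, 0.0347, 0.0192]
orientation: [-0.031, 1.0, -0.0, -0.001]
force: [-0.3, 0.1, -0.8]
opening: 0.0482
grip_force: 62.5
```

Call:
{"api": "step_arm", "payload": {"moves": [0,0,0,0,0,0,0.2,0,0,0,0,0,0,0.2,0,0,-0.8,0,0,0,0.2,0,0,-0.8,0,0,0,0.2,0,0,-0.8,0,0,0,0.2]}}

```text
time: 13.85
eef_pos: [0.4442, 0.0348, 0.0803]
orientation: [-0.031, 1.0, 0.0, -0.001]
force: [0.0, -0.9, -0.6]
opening: 0.0682
grip_force: 0.0
```

Call:
{"api": "step_arm", "payload": {"moves": [0,0.92,0,0,0,0.1,0.2,0,0.92,0,0,0,0.1,0.2,0,0.92,0,0,0,0.1,0.2,0,0.92,0,0,0,0.1,0.2,0,0.92,0,0,0,0.1,0.2]}}

```text
time: 14.35
eef_pos: [0.4406, 0.1508, 0.0798]
orientation: [0.007, 1.0, 0.0, -0.0]
force: [-0.7, 0.8, 0.8]
opening: 0.0683
grip_force: 0.0
```

Call:
{"api": "step_arm", "payload": {"moves": [0,0.92,0,0,0,0.1,0.2,0,0.92,0,0,0,0.1,0.2,0,0,0,0,0,0,0.2,0,0,0,0,0,0,0.2]}}

```text
time: 14.75
eef_pos: [0.4412, 0.1958, 0.0795]
orientation: [0.021, 1.0, -0.0, -0.001]
force: [-0.3, 0.0, -0.0]
opening: 0.0683
grip_force: 0.0
```

```bash
python3 - <<'E'
from h import *
look('w5')
plan([.446,.195,.018],-.049,5)
E
```

```text
0.96 [285. 204. 354. 330.]
0.88 [ 52. 203. 179. 335.]
0.8 [403. 199. 493. 300.]
0.56 [  1. 277.  66. 400.]
0.5 [209. 212. 232. 267.]
[-0.04, 0.0, 0.49, -0.0, -0.0, 0.01]
[-0.04, 0.0, 0.49, -0.0, -0.0, 0.01]
[-0.04, 0.0, 0.49, -0.0, -0.0, 0.01]
[-0.04, 0.0, 0.49, -0.0, -0.0, 0.01]
[-0.04, 0.0, 0.49, -0.0, -0.0, 0.01]
```

View pics/w5o.png

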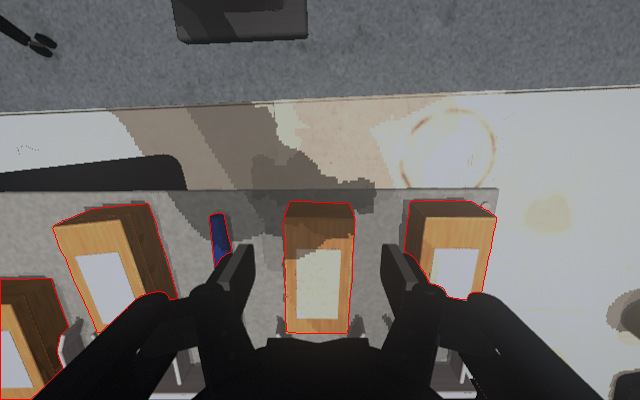

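Call:
{"api": "step_arm", "payload": {"moves": [-0.06,0,0.6,0,0,0.01,0.2,-0.06,0,0.6,0,0,0.01,0.2,-0.06,0,0.7,0,0,0.01,0.2,0,0,0.53,0,0,0,0.2,0,0,0,0,0,0,0.2]}}

```text
time: 15.35
eef_pos: [0.4437, 0.1937, 0.0172]
orientation: [0.024, 1.0, -0.001, -0.003]
force: [0.2, 0.1, 1.5]
opening: 0.0679
grip_force: 0.0
```

Call:
{"api": "step_arm", "payload": {"moves": [0,0,0,0,0,0,0.6,0,0,0,0,0,0,0.6,0,0,0,0,0,0,0.6,0,0,0,0,0,0,0.6]}}

```text
time: 15.75
eef_pos: [0.446, 0.1955, 0.0195]
orientation: [0.024, 1.0, 0.0, -0.0]
force: [-0.2, -0.3, 2.7]
opening: 0.0484
grip_force: 63.4
```

Call:
{"api": "step_arm", "payload": {"moves": [0,0,-0.12,0,0.18,0,0.6,0,0,-0.12,0,0.18,0,0.6,0,0,-0.12,0,0.18,0,0.6,0,0,0,0,0,0,0.6,0,0,0,0,0,0,0.6]}}

```text
time: 16.25
eef_pos: [0.4457, 0.1955, 0.0276]
orientation: [0.024, 0.999, 0.001, -0.041]
force: [-0.8, -0.1, -1.2]
opening: 0.0488
grip_force: 62.9
```

Call:
{"api": "step_arm", "payload": {"moves": [0,0,0,0,0,0,0.6]}}

```text
time: 16.35
eef_pos: [0.445, 0.1953, 0.0275]
orientation: [0.024, 0.999, 0.001, -0.041]
force: [0.2, -0.3, -1.2]
opening: 0.0488
grip_force: 62.9
```

Looks light; raise 1.5 mm more to confirm.

Call:
{"api": "step_arm", "payload": {"moves": [0,0,-0.06,0,0,0,0.6,0,0,0,0,0,0,0.6,0,0,0,0,0,0,0.6]}}

```text
time: 16.65
eef_pos: [0.4456, 0.1955, 0.0292]
orientation: [0.024, 0.999, 0.001, -0.041]
force: [0.0, 0.4, -1.6]
opening: 0.049
grip_force: 62.9
```

Call:
{"api": "step_arm", "payload": {"moves": [0,0,0,0,0,0,0.6]}}

```text
time: 16.75
eef_pos: [0.4456, 0.1955, 0.0292]
orientation: [0.024, 0.999, 0.001, -0.041]
force: [-0.0, 0.3, -1.1]
opening: 0.0486
grip_force: 62.9
```

Call:
{"api": "step_arm", "payload": {"moves": [0,0,0.13,0,-0.18,0,0.6,0,0,0.13,0,-0.18,0,0.6,0,0,0.13,0,-0.18,0,0.6,0,0,0,0,0,0,0.6,0,0,0,0,0,0,0.2]}}

```text
time: 17.25
eef_pos: [0.4451, 0.1956, 0.0196]
orientation: [0.024, 1.0, 0.0, -0.001]
force: [1.1, -0.9, 0.9]
opening: 0.0619
grip_force: 0.0
```

Call:
{"api": "step_arm", "payload": {"moves": [0,0,0,0,0,0,0.2,0,0,-0.8,0,0,0,0.2,0,0,-0.8,0,0,0,0.2,0,0,-0.8,0,0,0,0.2,0,0.8,0,0,0,0,0.2]}}

```text
time: 17.75
eef_pos: [0.4479, 0.2149, 0.0819]
orientation: [0.025, 1.0, 0.0, 0.001]
force: [0.4, 1.0, 0.7]
opening: 0.0676
grip_force: 0.0
```

Call:
{"api": "step_arm", "payload": {"moves": [0,0.8,0,0,0,0,0.2,0,0.8,0,0,0,0,0.2,0,0.8,0,0,0,0,0.2,0,0.8,0,0,0,0,0.2,0,0,0,0,0,0,0.2]}}

```text
time: 18.25
eef_pos: [0.451, 0.2978, 0.0796]
orientation: [0.023, 1.0, 0.001, -0.0]
force: [-0.0, -0.5, -0.3]
opening: 0.0683
grip_force: 0.0
```

Call:
{"api": "step_arm", "payload": {"moves": [0,0,0,0,0,0,0.2]}}

```text
time: 18.35
eef_pos: [0.45, 0.2952, 0.0792]
orientation: [0.023, 1.0, -0.0, -0.001]
force: [-0.2, 0.0, -0.1]
opening: 0.0682
grip_force: 0.0
```

```bash
python3 - <<'E'
from h import *
look('w6')
plan([.4506,.2956,.018],-.05,5)
E
```

```text
0.84 [282. 197. 351. 327.]
0.67 [136. 197. 228. 299.]
[-0.01, 0.01, 0.49, -0.0, -0.0, 0.0]
[-0.01, 0.01, 0.49, -0.0, -0.0, 0.0]
[-0.01, 0.01, 0.49, -0.0, -0.0, 0.0]
[-0.01, 0.01, 0.49, -0.0, -0.0, 0.0]
[-0.01, 0.01, 0.49, -0.0, -0.0, 0.0]
```

View pics/w6o.png

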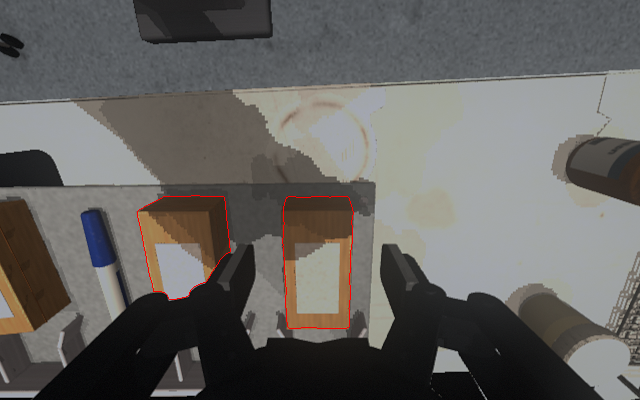

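Carton 3 is centred between the fingers (columns 282–351, middle 317) and aligned. Descend, grip, tilt.

Call:
{"api": "step_arm", "payload": {"moves": [0,0,0.6,0,0,0,0.2,0,0,0.6,0,0,0,0.2,0,0,0.7,0,0,0,0.2,0,0,0.53,0,0,0,0.2,0,0,0,0,0,0,0.2]}}

```text
time: 18.95
eef_pos: [0.4483, 0.2933, 0.017]
orientation: [0.024, 1.0, -0.001, -0.003]
force: [-0.4, 0.9, 0.5]
opening: 0.0682
grip_force: 0.0
```

Call:
{"api": "step_arm", "payload": {"moves": [0,0,0,0,0,0,0.6,0,0,0,0,0,0,0.6,0,0,0,0,0,0,0.6,0,0,0,0,0,0,0.6]}}

```text
time: 19.35
eef_pos: [0.4502, 0.295, 0.0195]
orientation: [0.024, 1.0, -0.0, -0.0]
force: [-0.5, -3.1, 5.6]
opening: 0.0486
grip_force: 64.8
```

Call:
{"api": "step_arm", "payload": {"moves": [0,0,-0.12,0,0.18,0,0.6,0,0,-0.12,0,0.18,0,0.6,0,0,-0.12,0,0.18,0,0.6,0,0,0,0,0,0,0.6,0,0,0,0,0,0,0.6]}}

```text
time: 19.85
eef_pos: [0.4502, 0.2954, 0.027]
orientation: [0.024, 0.999, 0.001, -0.041]
force: [0.3, 0.5, -7.0]
opening: 0.0486
grip_force: 63.4
```

Call:
{"api": "step_arm", "payload": {"moves": [0,0,0,0,0,0,0.6]}}

```text
time: 19.95
eef_pos: [0.4497, 0.2953, 0.0271]
orientation: [0.023, 0.999, 0.001, -0.041]
force: [0.0, 1.0, -7.2]
opening: 0.0488
grip_force: 63.4
```

Call:
{"api": "step_arm", "payload": {"moves": [0,0,0.1,0,-0.18,0,0.6,0,0,0.1,0,-0.18,0,0.6,0,0,0.09,0,-0.18,0,0.6,0,0,0,0,0,0,0.6,0,0,0,0,0,0,0.6]}}

```text
time: 20.45
eef_pos: [0.4482, 0.2951, 0.0202]
orientation: [0.023, 1.0, -0.0, -0.002]
force: [-1.9, -0.9, -6.3]
opening: 0.049
grip_force: 63.6
```

Call:
{"api": "step_arm", "payload": {"moves": [-0.15,0,0,0,0,-0.05,0.6,-0.3,0,0,0,0,-0.05,0.6,-0.3,0,0,0,0,-0.05,0.6,-0.3,0,0,0,0,0,0.6,-0.15,0,0,0,0,0,0.6]}}

```text
time: 20.95
eef_pos: [0.4816, 0.2946, 0.0203]
orientation: [0.013, 1.0, 0.0, -0.0]
force: [-0.5, 0.8, -8.2]
opening: 0.0489
grip_force: 63.3
```

Call:
{"api": "step_arm", "payload": {"moves": [0,0,0,0,0,0,0.6]}}

```text
time: 21.05
eef_pos: [0.481, 0.2945, 0.0203]
orientation: [0.013, 1.0, 0.0, -0.0]
force: [-0.8, -0.2, -8.5]
opening: 0.0486
grip_force: 63.3
```

Call:
{"api": "step_arm", "payload": {"moves": [-0.25,-0.01,0.012,0,0,0,0.6,-0.25,0,0,0,0,0,0.6,-0.25,0,0,0,0,0,0.6,-0.25,0,0,0,0,0,0.6,-0.1,0,0,0,0,0,0.6]}}

```text
time: 21.55
eef_pos: [0.5086, 0.2936, 0.02]
orientation: [0.013, 1.0, 0.0, -0.0]
force: [-0.3, 0.1, -6.6]
opening: 0.0487
grip_force: 63.4
```

Call:
{"api": "step_arm", "payload": {"moves": [0,0,0.012,0,0,0,0.6]}}

```text
time: 21.65
eef_pos: [0.5084, 0.2936, 0.0198]
orientation: [0.013, 1.0, 0.0, -0.0]
force: [0.6, -0.7, -6.9]
opening: 0.0489
grip_force: 63.4
```

Call:
{"api": "step_arm", "payload": {"moves": [-0.06,0,0.006,0,0,0,0.6,-0.06,0,0,0,0,0,0.6,-0.06,0,0,0,0,0,0.6,-0.06,0,0,0,0,0,0.6,-0.04,0,0,0,0,0,0.6]}}

```text
time: 22.15
eef_pos: [0.5142, 0.2933, 0.0196]
orientation: [0.012, 1.0, -0.0, -0.001]
force: [-3.4, 0.5, -3.7]
opening: 0.0485
grip_force: 63.8
```

Call:
{"api": "step_arm", "payload": {"moves": [-0.03,0,0,0,0,0,0.6,0,0,0,0,0,0,0.6]}}

```text
time: 22.35
eef_pos: [0.5151, 0.2933, 0.0196]
orientation: [0.012, 1.0, -0.0, -0.001]
force: [-2.7, -0.6, -3.6]
opening: 0.0487
grip_force: 63.8
```

Call:
{"api": "step_arm", "payload": {"moves": [-0.04,0,0,0,0,0,0.6,-0.03,0,0,0,0,0,0.6,0,0,0,0,0,0,0.6]}}

```text
time: 22.65
eef_pos: [0.5169, 0.2932, 0.0196]
orientation: [0.012, 1.0, 0.0, -0.001]
force: [-3.1, -0.7, -4.1]
opening: 0.0488
grip_force: 63.9
```

Call:
{"api": "step_arm", "payload": {"moves": [-0.03,0,0,0,0,0,0.6,0,0,0,0,0,0,0.6]}}

```text
time: 22.85
eef_pos: [0.5175, 0.2932, 0.0196]
orientation: [0.012, 1.0, -0.0, -0.001]
force: [-3.6, -0.2, -2.8]
opening: 0.0487
grip_force: 63.9
```

Still advancing freely.

Call:
{"api": "step_arm", "payload": {"moves": [-0.03,0,0,0,0,0,0.6,-0.03,0,0,0,0,0,0.6,0,0,0,0,0,0,0.6]}}

```text
time: 23.15
eef_pos: [0.5192, 0.2932, 0.0196]
orientation: [0.012, 1.0, -0.0, -0.001]
force: [-3.3, 0.1, -3.8]
opening: 0.0485
grip_force: 63.9
```

Call:
{"api": "step_arm", "payload": {"moves": [-0.03,0,0,0,0,0,0.6,0,0,0,0,0,0,0.6]}}

```text
time: 23.35
eef_pos: [0.5198, 0.2932, 0.0196]
orientation: [0.012, 1.0, -0.0, -0.001]
force: [-3.5, 0.8, -2.6]
opening: 0.0488
grip_force: 63.9
```

Call:
{"api": "step_arm", "payload": {"moves": [-0.03,0,0,0,0,0,0.6,-0.03,0,0,0,0,0,0.6,0,0,0,0,0,0,0.6]}}

```text
time: 23.65
eef_pos: [0.5199, 0.2932, 0.0195]
orientation: [0.012, 1.0, 0.0, -0.002]
force: [-6.8, 0.7, -0.9]
opening: 0.0485
grip_force: 64.3
```

Call:
{"api": "step_arm", "payload": {"moves": [-0.03,0,0,0,0,0,0.6,0,0,0,0,0,0,0.6]}}

```text
time: 23.85
eef_pos: [0.5199, 0.2931, 0.0195]
orientation: [0.012, 1.0, 0.0, -0.003]
force: [-9.0, 1.7, -0.3]
opening: 0.0485
grip_force: 64.5
```

Call:
{"api": "step_arm", "payload": {"moves": [0.04,0,0,0,0,0,0.6,0,0,0,0,0,0,0,0,0,0,0,0,0,0,0,0,-0.6,0,0,0,0,0,0,-0.9,0,0,0,0]}}

```text
time: 24.35
eef_pos: [0.5218, 0.2929, 0.057]
orientation: [0.013, 1.0, -0.0, -0.0]
force: [0.9, -1.0, 0.3]
opening: 0.0854
grip_force: 0.0
```

Call:
{"api": "step_arm", "payload": {"moves": [0,0,-1,0,0,0,0,0,0,-1,0,0,0,0,1,0,-1,0,0,0,0,1,0,-1,0,0,0,0,1,0,-1,0,0,0,0]}}

```text
time: 24.85
eef_pos: [0.4473, 0.2954, 0.1842]
orientation: [0.013, 1.0, 0.001, 0.001]
force: [0.5, -0.1, 0.5]
opening: 0.0854
grip_force: 0.0
```

Call:
{"api": "step_arm", "payload": {"moves": [1,0,0,0,0,0,0,1,0,0,0,0,0,0,1,-0.5,0,0,0,0,0,0.5,-0.5,0,0,0,0,0,0,0,0,0,0,0,0]}}

```text
time: 25.35
eef_pos: [0.3575, 0.2713, 0.1833]
orientation: [0.012, 1.0, 0.0, 0.0]
force: [0.1, 1.2, 0.6]
opening: 0.0855
grip_force: 0.0
```

```bash
python3 - <<'E'
from h import *
f=eyes.grab_frame("top"); cv2.imwrite("pics/end.png",cv2.resize(f[140:270,200:400],None,fx=4,fy=4,interpolation=cv2.INTER_CUBIC))
c=eyes.get_calibration("top")
for r in models.outline_of("top","carton_0"):
    ct=max(cv2.findContours(r["region"].astype(np.uint8),0,2)[0],key=cv2.contourArea); (u,v),*_=cv2.minAreaRect(ct)
    print(round(r["p"],2),onz(c,u,v,.036).round(4))
E
```

```text
0.78 [0.4788 0.0384 0.036 ]
0.76 [0.4817 0.1943 0.036 ]
0.69 [0.5555 0.2903 0.036 ]
```

View pics/end.png

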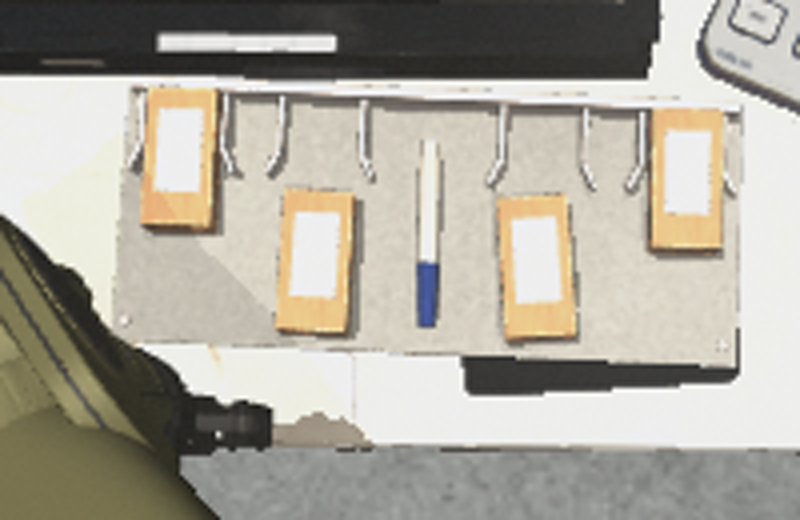

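The last picture shows cartons 0 (crop column 687) and 3 (column 180) home against the back stop. Cartons 1 and 2 lie where they started, and the pen has not moved.

```bash
python3 -c "
from plant import hand_in
print(hand_in())"
```

```text
the job is handed in; nothing more can be done
None
```

I handed the job in: cartons 0 and 3 weighed full and sit in their bays against the back stop, cartons 1 and 2 weighed empty and lie flat within a few millimetres of where they started, and no verdict came back; while first sliding carton 0 I briefly pressed it onto the rack with about 50 N before easing off.

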